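# Push the white stage plate over the bead into the microscope base

### The job

Fit the white stage plate to the microscope's stage base: push it along the grey deck and over the raised steel bead so that it drops into the round recess and lies flat on the recess floor. Push it, do not lift it off the base, and leave the black plate where it lies.

Things in the scene. Friction and masses are not known exactly. Their poses are not given: they have to be found in the camera images.
- white_plate: round white stage plate, 80 mm across, 12 mm thick, about 80 g, too wide to grasp, lying loose and flat on the deck of the stage base. Its side is upright from 4 to 12 mm above its underside; below that a bevel 4 mm high and 7 mm wide lets it ride up over the bead when pushed. Origin: centre of its underside, z up
- black_plate: round black stage plate of the same size and shape, lying on the same deck to the left or right of the white one, 15 mm or more of free deck between them. Not needed: it stays where it is. Origin: centre of its underside, z up
- stage_base: fixed low microscope stage base: grey deck 20 mm above the bench, cream skirt. Origin at bench height on the recess axis, z up; +x points away from the robot (within 20 degrees), from the plates towards the recess. Deck: x -170 to +80 mm, y -135 to +135 mm; the plates start at x about -110 mm, y about 60 mm either side
- recess (a point): centre of the floor of the round recess in the deck: 96 mm across, floor 11 mm below the deck. Round its mouth runs a steel bead with a rounded top, 3 mm proud of the deck, from radius 48 to 56 mm. A seated plate has 8 mm of play all round and its top stands 1 mm above the deck. z up
Not all that is in view belongs to the job. Of the things like the white_plate, leave any that is brown or turquoise; of the rest the larger one is meant.

How it is judged:
By the outcome, as a careful person would: the job done as asked, in the order asked, and still so for the second after the job is handed in, with the robot touching nothing.
It also fails if it takes over 29 s, if anything falls off the work surface, if the arm or the gripper's body presses on something with over 40 N, if the wrist force passes 120 N, or if a joint passes its speed limit or range.

### The arm

A 7-joint arm with a two-finger parallel gripper is mounted at the origin on the work surface. World frame = base frame: x ahead of the robot, y to its left, z up, the work surface at z = 0. Lengths are in m, angles in rad, forces in N, time in s.
With the tool pointing down it reaches from about 0.4 to 0.85 m from the base axis. Payload 4.5 kg.
Tool frame: the origin (TCP) lies midway between the tips of the shut fingers; the grasp point (between the pads) lies 19 mm behind it; z points along the fingers, y is the direction in which the jaws open and shut (so a half turn about z gives the same grasp; the last joint's range is limited). The gripper opens to 88 mm and grips with 3 to 60 N. Pads are 18 mm wide; open, the fingers measure 123 mm over their backs; the gripper's body (75 mm by 187 mm) begins 45 mm behind the grasp point.
Start: joints at [-1.264, 0.689, -0.195, 1.565, 0.157, 0.902, -0.215], TCP at [0.168, 0.602, 0.239] pointing down, gripper open.
Joint ranges: [-3.01, 3.01], [-0.46, 2.08], [-1.47, 1.51], [0.13, 2.56], [-1, 4.14], [0.04, 2.09], [-2.66, 2.66]. Speed limits (rad/s): [2.57, 2.57, 3.14, 3.14, 3.14, 3.14, 3.14].

### API

Orientations are given as a unit quaternion [x, y, z, w].
In Python, from plant import r gives the robot as it stands.
- The arm moves only by the tool play_rows, never from a script. Its argument "targets" is a list of rows, each an object of numbers: "jaw": the closure, from 0 (fully open) to 1 (shut); "dx", "dy", "dz": the shift along the tool's x, y, z in m; "yaw": the turn about the tool's z in rad. A call has exactly 5 rows; each row shifts and turns the pose as measured when the row begins, along the tool's axes as they then stand; what a row does not reach is not made up. A row lasts 1/10 s, in which the tool goes at most 50 mm and 8.59 degrees, less where a joint would pass 70% of its speed; a pose out of reach is approached as far as the arm can. A call with a gripper value outside its range is refused whole. The fingers move at their own pace and stop on an object; "squeeze" is the grip in N (left out, the last holds). Time passes only in rows, so rows that do not move let the fingers close, or fill a call up. It gives the time, the measured TCP pose, the force and the opening at its end, in the units of the state.
- r.get_state(): the state, without advancing time (a new reading comes with each control period).
- r.snapshot(name): name is "side" or "top"; returns a dict with "frame" (400x640x3 uint8, red, green, blue), "z_map" (400x640 float32, m along the optical axis (not along the pixel's ray), 0 where there is no reading), "mtx" (3x3 intrinsics, pixels), "position" and "orientation" of the camera in the world. Camera axes: x right, y up, looking along -z (the intrinsics and any distortion apply to the point x, -y, -z); pixel columns grow to the right and rows downward; lengths in m; the calibration is good to about 2 mm. A picture is of the moment at which its call begins.
- r.finish_job(): hands the job in, once; it reports no verdict.
The state is a dict: "clock": time; "q": joint angles; "qd": joint speeds; "joint_torque": joint torques, N m; "tool_pos": TCP position; "eef_rot": TCP orientation; "contact_force": force on the tool from outside, world axes, zero at the start; "moment": the same for the moment, N m; "opening": opening from 0.0 (shut) to 1.0 (fully open).
Only numpy, scipy, OpenCV 4.12 (cv2) and the standard library are available. Lean on these libraries where they do the work, as an engineer would, in place of code of your own. Each camera call takes 0.05 s, during which the arm holds its last target.

## Working session

There is one attempt and no reset: what is moved stays moved. The work goes in short steps, Python scripts to look and compute and a tool call to move; the robot and the scene stay as the last step left them, time stands still between calls to the robot, and variables do not carry over. Pictures are saved under pics/ and viewed, and the job is handed in when it is done.

Besides the shell and the picture viewer there is one more tool, called after "Call:" as a command line: name --argument value ..., lists and objects as JSON in quotes. play_rows: Moves the arm, as the interface text tells. Its arguments: {"type":"object","properties":{"targets":{"type":"array"},"squeeze":{"type":"number"}},"required":["targets"]}

```bash
ls; mkdir -p pics; python3 - <<'E'
from plant import r
import cv2,numpy as np
s=r.get_state()
print({k:np.round(v,4) for k,v in s.items()})
for n in("top","side"):
    d=r.snapshot(n); cv2.imwrite(f"pics/{n}0.png",d["frame"][:,:,::-1]); np.savez(f"{n}0.npz",**d)
    print(n,d["mtx"],d["position"],d["orientation"],[k for k in d])
E
```

```text
pics
{'clock': np.float64(0.0), 'q': array([-1.2642,  0.69  , -0.1946,  1.5663,  0.1573,  0.9025, -0.2151]), 'qd': array([-0.0006,  0.0002,  0.0003,  0.0013, -0.0002,  0.0001, -0.0009]), 'joint_torque': array([-1.00000e-04, -5.27572e+01, -1.26690e+00, -1.53426e+01,
       -5.26000e-02,  6.60000e-03,  2.00000e-04]), 'tool_pos': array([0.1683, 0.6013, 0.2379]), 'eef_rot': array([ 1.359e-01,  9.907e-01, -9.000e-04, -1.000e-04]), 'contact_force': array([ 0.1904,  0.1841, -0.1427]), 'moment': array([ 0.0492,  0.002 , -0.037 ]), 'opening': np.float64(0.9983)}
top [[457.49423384   0.         319.62419126]
 [  0.         457.49423384 199.14444401]
 [  0.           0.           1.        ]] [0.42741667 0.10105467 0.83323209] [ 0.03026712 -0.028161   -0.70303245  0.70995509] ['frame', 'z_map', 'mtx', 'position', 'orientation']
side [[402.04690862   0.         315.51967981]
 [  0.         402.04690862 192.67420719]
 [  0.           0.           1.        ]] [ 0.4519882  -0.44074979  0.53664584] [ 0.41476922 -0.02028153 -0.0530573   0.90815201] ['frame', 'z_map', 'mtx', 'position', 'orientation']
```

View pics/top0.png

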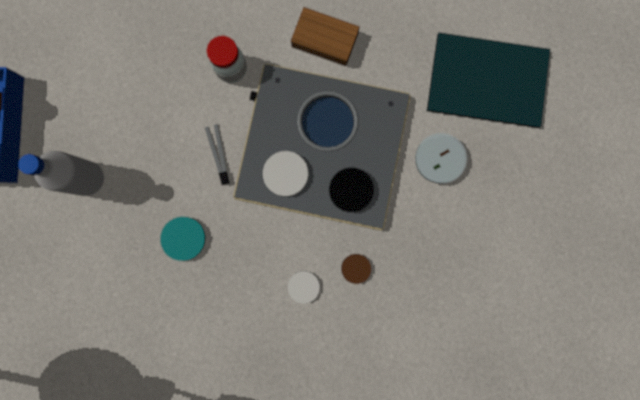

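View pics/side0.png

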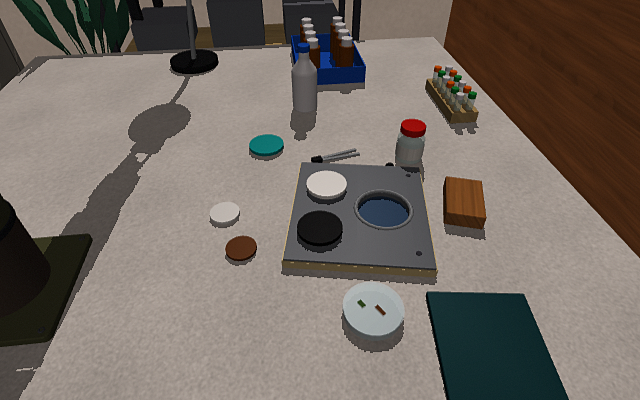

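The candidates in the top view are the white disc on the deck (286,173), a small white disc on the bench (304,288), turquoise (183,239), brown (356,268), black (351,190) and a petri dish (442,159). The description picks the large white disc on the deck. Next I'll measure it and check it in a crop.

```bash
cat > h.py <<'E'
import cv2,numpy as np
from scipy.spatial.transform import Rotation as R
def cast(d,uv,z):
    uv=np.atleast_2d(np.asarray(uv,float)); K=d["mtx"]
    v=np.c_[(uv[:,0]-K[0,2])/K[0,0],-(uv[:,1]-K[1,2])/K[1,1],-np.ones(len(uv))]
    w=R.from_quat(d["orientation"]).apply(v); p=np.asarray(d["position"])
    return p+w*((z-p[2])/w[:,2])[:,None]
def depthpt(d,u,v):
    K=d["mtx"];z=float(np.median(d["z_map"][v-1:v+2,u-1:u+2]))
    return d["position"]+R.from_quat(d["orientation"]).apply([(u-K[0,2])/K[0,0]*z,-(v-K[1,2])/K[1,1]*z,-z])
def circ(P):
    A=np.c_[2*P[:,:2],np.ones(len(P))];s=np.linalg.lstsq(A,(P[:,:2]**2).sum(1),rcond=None)[0]
    return s[:2],np.sqrt(s[2]+s[0]**2+s[1]**2)
def blob(mask,seed):
    n,l,st,c=cv2.connectedComponentsWithStats(mask.astype(np.uint8))
    k=l[seed[1],seed[0]]
    m=(l==k).astype(np.uint8)
    cn=max(cv2.findContours(m,cv2.RETR_EXTERNAL,cv2.CHAIN_APPROX_NONE)[0],key=cv2.contourArea)
    return cn[:,0,:],m
E
python3 - <<'E'
from h import *
for n,seeds in(("top",dict(w=(286,173),b=(351,190),r=(328,120),s=(304,288))),("side",dict(w=(326,184),b=(319,228),r=(383,212),s=(224,213)))):
    d=dict(np.load(n+"0.npz"));f=d["frame"].astype(int)
    hsv=cv2.cvtColor(d["frame"],cv2.COLOR_RGB2HSV)
    for k,(u,v) in seeds.items(): print(n,k,f[v,u],hsv[v,u],depthpt(d,u,v).round(4))
    M=dict(w=(f.min(2)>(120 if n=="top" else 150)),b=f.max(2)<35,r=(f[:,:,2]-f[:,:,0]>15))
    for k,z in(("w",.032),("b",.032),("r",.02)):
        c,m=blob(M[k],seeds[k]); hull=cv2.convexHull(c)[:,0]
        P=cast(d,c,z);print(n,k,len(c),m.sum(),c.min(0),c.max(0),*circ(P))
d=dict(np.load("top0.npz"))
f=d["frame"][:,:,::-1];cv2.imwrite("pics/crop0.png",cv2.resize(f[55:240,220:430],None,fx=3.5,fy=3.2,interpolation=cv2.INTER_CUBIC))
# deck edges via depth
for uv in[(276,74),(408,98),(386,222),(240,195),(300,215),(310,150),(370,130)]: print(uv,depthpt(d,*uv).round(4), cast(d,uv,.02).round(4))
E
```

```text
top w [164 163 156] [ 26  12 164] [0.5395 0.1636 0.0319]
top b [ 9 13  9] [60 78 13] [0.5105 0.0487 0.0313]
top r [40 53 70] [107 109  70] [0.6414 0.0899 0.0094]
top s [166 164 157] [ 23  14 166] [0.3367 0.1301 0.0079]
top w 125 1580 [263 151] [307 195] [0.53976136 0.16577161] 0.03897954543988328
top b 125 1543 [330 168] [373 211] [0.51141185 0.04790055] 0.03828839294652726
top r 141 1956 [303  97] [353 146] [0.63571001 0.09037121] 0.044718884749384055
side w [202 195 188] [ 15  18 202] [0.5378 0.1626 0.0309]
side b [22 22 23] [120  11  23] [0.5098 0.0449 0.0311]
side r [45 61 82] [107 115  82] [0.6378 0.0935 0.0088]
side s [188 179 173] [ 12  20 188] [0.3379 0.128  0.008 ]
side w 94 799 [307 171] [346 195] [0.53873787 0.16578655] 0.038192555797739405
side b 132 1411 [297 211] [342 252] [0.50922432 0.03866235] 0.044868972685461514
side r 121 1106 [358 197] [407 226] [0.63398051 0.08479829] 0.04111300271480908
(276, 74) [0.7235 0.1858 0.0193] [[0.7232 0.1857 0.02  ]]
(408, 98) [ 0.681  -0.0551  0.0189] [[ 0.6806 -0.0548  0.02  ]]
(386, 222) [ 4.559e-01 -1.730e-02  1.000e-04] [[ 0.4552 -0.0144  0.02  ]]
(240, 195) [0.5008 0.246  0.0202] [[0.5008 0.2461 0.02  ]]
(300, 215) [ 4.671e-01  1.394e-01 -2.000e-04] [[0.4661 0.1384 0.02  ]]
(310, 150) [0.5832 0.122  0.021 ] [[0.5834 0.122  0.02  ]]
(370, 130) [0.6208 0.0142 0.0208] [[0.6209 0.0141 0.02  ]]
```

View pics/crop0.png

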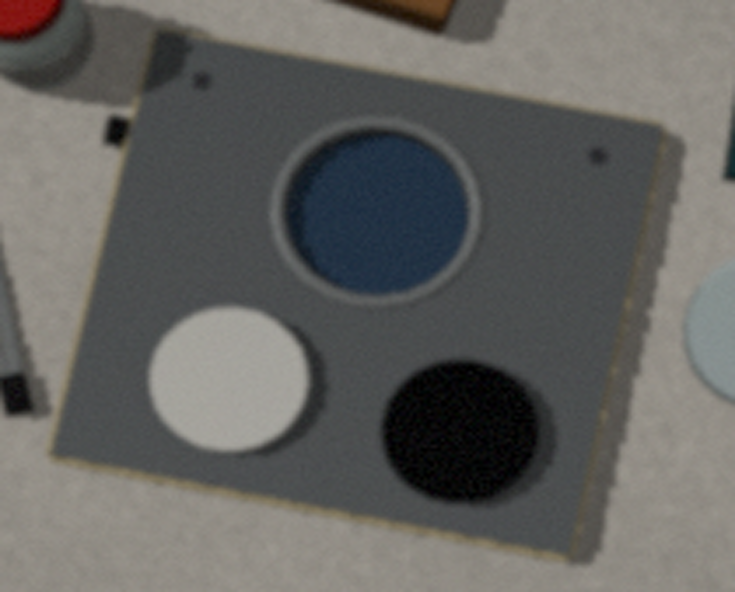

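```bash
python3 - <<'E'
from h import *
d=dict(np.load("top0.npz"))
r=cast(d,(327.6,120.9),.021)[0];print("recess",r)
C=cast(d,[(265.1,64.5),(410,94.7),(382.3,229),(235,197.8)],.02);print(C.round(4))
xa=(C[0]+C[1]-C[2]-C[3])[:2];xa/=np.linalg.norm(xa);ya=(C[0]+C[3]-C[1]-C[2])[:2];print("yaw",np.degrees(np.arctan2(xa[1],xa[0])),np.degrees(np.arctan2(-ya[0],ya[1])))
mid=C.mean(0)[:2]; print("recess from deck", mid+.045*xa)
for n in("top",): 
  # ring via depth: blue floor points at depth
  f=d["frame"].astype(int);z=d["z_map"]
  v,u=np.where(f[:,:,2]-f[:,:,0]>15); 
  k=(u>295)&(u<362)&(v>90)&(v<152);P=np.array([depthpt(d,a,b) for a,b in zip(u[k],v[k])]);print(P.mean(0),P[:,2].min())
w=np.array([.5392,.1658]);b=np.array([.5105,.0470])
th=np.arctan2(xa[1],xa[0]);Rm=np.array([[np.cos(th),np.sin(th)],[-np.sin(th),np.cos(th)]])
for q in(w,b):print(Rm@(q-r[:2]))
g=r[:2]-w;print("push dir deg",np.degrees(np.arctan2(g[1],g[0])),np.linalg.norm(g), "gap",np.linalg.norm(w-b)-.08)
E
```

```text
recess [0.63669676 0.09080324 0.021     ]
[[ 0.7409  0.206   0.02  ]
 [ 0.6868 -0.0585  0.02  ]
 [ 0.4427 -0.0079  0.02  ]
 [ 0.4957  0.2549  0.02  ]]
yaw -11.503359062630354 -11.480530720954388
recess from deck [0.63562597 0.08964453]
[0.63813783 0.0902154  0.00995122] 0.007485620672621041
[-0.1104946   0.05404697]
[-0.11492637 -0.0680902 ]
push dir deg -37.5683149473163 0.12300460477666719 gap 0.04221755193097268
```

The recess fits agree: (0.636, 0.090) from the bead and from the deck corners, with the floor at z ≈ 0.009. The white plate is at (0.539, 0.166) with its top at 0.032. The black plate is 42 mm clear. I'll push with both fingers about 50 mm apart, along about -38°, and turn the tool first.

Call:
play_rows --targets '[{"jaw": 0.43, "dx": 0, "dy": 0, "dz": 0, "yaw": 0.13}, {"jaw": 0.43, "dx": 0, "dy": 0, "dz": 0, "yaw": 0.13}, {"jaw": 0.43, "dx": 0, "dy": 0, "dz": 0, "yaw": 0.13}, {"jaw": 0.43, "dx": 0, "dy": 0, "dz": 0, "yaw": 0}, {"jaw": 0.43, "dx": 0, "dy": 0, "dz": 0, "yaw": 0}]' --squeeze 20

```text
clock: 0.6
tool_pos: [0.1679, 0.5995, 0.2356]
eef_rot: [0.331, 0.944, -0.004, 0.0]
contact_force: [0.5, -0.2, -0.9]
opening: 0.582
```

```bash
cat > st.py <<'E'
from plant import r
from h import *
W=np.array([.5392,.1658]);C=np.array([.636,.0903])
def go(xyz):
    s=r.get_state();Rt=R.from_quat(s["eef_rot"])
    return Rt.inv().apply(np.array(xyz)-s["tool_pos"])
def show():
    s=r.get_state();Rt=R.from_quat(s["eef_rot"]).as_matrix()
    print("t",s["clock"],"p",s["tool_pos"].round(4),"-x deg",np.degrees(np.arctan2(-Rt[1,0],-Rt[0,0])).round(2),"tilt",Rt[:,2].round(3),"F",s["contact_force"].round(2),"op",s["opening"]*88,"q7",s["q"][6])
    return s
E
python3 - <<'E'
from st import *
show()
d=(C-W)/np.linalg.norm(C-W);print(d,np.degrees(np.arctan2(d[1],d[0])))
P=W-.055*d;print(P,go([*P,.12]))
D=dict(np.load("top0.npz"))
for uv in[(60,170),(34,165),(223,50),(183,239)]:print(uv,depthpt(D,*uv).round(3))
D=dict(np.load("side0.npz"))
for uv in[(188,20),(304,95),(303,48)]:print(uv,depthpt(D,*uv).round(3))
E
```

```text
t 0.6 p [0.1679 0.5995 0.2356] -x deg -38.6 tilt [-0.002 -0.007 -1.   ] F [ 0.53 -0.2  -0.85] op 51.208067148037436 q7 -0.5321201533483492
[ 0.78851811 -0.61501154] -37.95275882735808
[0.4958315  0.19962563] [-0.50537784 -0.10715513  0.11781581]
(60, 170) [0.528 0.511 0.123]
(34, 165) [0.528 0.522 0.17 ]
(223, 50) [0.74  0.269 0.087]
(183, 239) [0.421 0.348 0.011]
(188, 20) [0.204 0.881 0.13 ]
(304, 95) [0.526 0.5   0.05 ]
(303, 48) [0.528 0.519 0.165]
```

Call:
play_rows --targets '[{"jaw": 0.43, "dx": -0.04, "dy": -0.0085, "dz": 0, "yaw": 0}, {"jaw": 0.43, "dx": -0.04, "dy": -0.0085, "dz": 0, "yaw": 0}, {"jaw": 0.43, "dx": -0.04, "dy": -0.0085, "dz": 0, "yaw": 0}, {"jaw": 0.43, "dx": -0.04, "dy": -0.0085, "dz": 0, "yaw": 0}, {"jaw": 0.43, "dx": -0.04, "dy": -0.0085, "dz": 0, "yaw": 0}]'

```text
clock: 1.1
tool_pos: [0.296, 0.4439, 0.2345]
eef_rot: [0.317, 0.949, -0.002, -0.003]
contact_force: [-0.0, 0.7, -0.4]
opening: 0.569
```

Call:
play_rows --targets '[{"jaw": 0.43, "dx": -0.04, "dy": -0.0085, "dz": 0.015, "yaw": 0}, {"jaw": 0.43, "dx": -0.04, "dy": -0.0085, "dz": 0.015, "yaw": 0}, {"jaw": 0.43, "dx": -0.04, "dy": -0.0085, "dz": 0.015, "yaw": 0}, {"jaw": 0.43, "dx": -0.04, "dy": -0.0085, "dz": 0.015, "yaw": 0}, {"jaw": 0.43, "dx": -0.04, "dy": -0.0085, "dz": 0.015, "yaw": 0}]'

```text
clock: 1.6
tool_pos: [0.437, 0.2864, 0.1589]
eef_rot: [0.309, 0.951, 0.002, -0.002]
contact_force: [1.1, -0.2, -0.1]
opening: 0.57
```

```bash
python3 - <<'E'
from st import *
show()
d=(C-W)/np.linalg.norm(C-W);P=W-.055*d;print(go([*P,.08]))
E
```

```text
t 1.6 p [0.437  0.2864 0.1589] -x deg -35.96 tilt [-0.002  0.006 -1.   ] F [ 1.07 -0.24 -0.08] op 50.15884959307554 q7 0.11050742099297113
[-0.09900966 -0.03592447  0.07829537]
```

Call:
play_rows --targets '[{"jaw": 0.43, "dx": -0.025, "dy": -0.009, "dz": 0.018, "yaw": 0.02}, {"jaw": 0.43, "dx": -0.025, "dy": -0.009, "dz": 0.018, "yaw": 0.015}, {"jaw": 0.43, "dx": -0.025, "dy": -0.009, "dz": 0.018, "yaw": 0}, {"jaw": 0.43, "dx": -0.022, "dy": -0.008, "dz": 0.018, "yaw": 0}, {"jaw": 0.43, "dx": 0, "dy": 0, "dz": 0, "yaw": 0}]'

```text
clock: 2.1
tool_pos: [0.4997, 0.1896, 0.082]
eef_rot: [0.325, 0.946, 0.002, -0.001]
contact_force: [-0.1, -0.8, -0.4]
opening: 0.571
```

```bash
python3 - <<'E'
from st import *
show()
d=(C-W)/np.linalg.norm(C-W);P=W-.055*d;print(go([*P,.027]))
d=r.snapshot("top");f=d["frame"].astype(int)[:,:,::-1];cv2.imwrite("pics/t1.png",d["frame"][:,:,::-1])
d=r.snapshot("side");cv2.imwrite("pics/s1.png",cv2.resize(d["frame"][100:320,220:480,::-1],None,fx=2.5,fy=2.5))
E
```

```text
t 2.1 p [0.4997 0.1896 0.082 ] -x deg -37.93 tilt [-0.001  0.004 -1.   ] F [-0.1  -0.84 -0.36] op 50.2782527908302 q7 0.23486848325171544
[0.00903415 0.00546136 0.05500572]
```

View pics/s1.png

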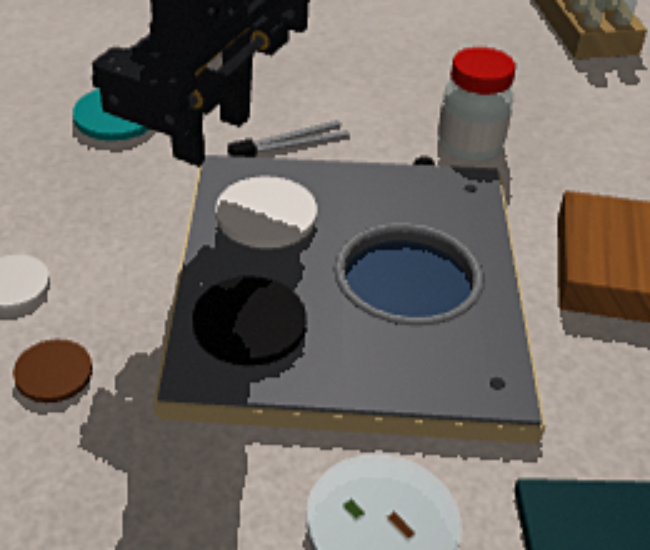

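View pics/t1.png

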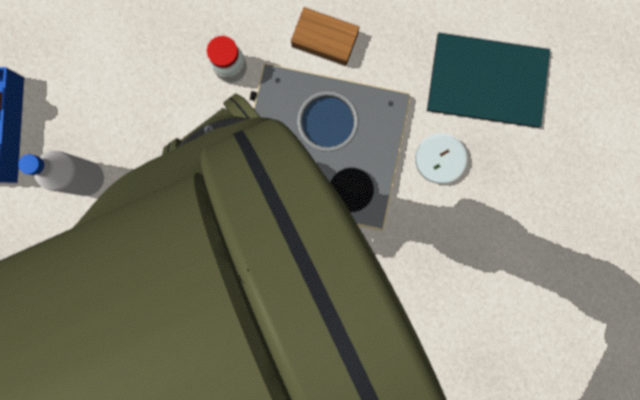

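The side crop shows the fingers behind the white plate (crop 190,155). The top view is hidden by the arm. Now I'll lower behind the plate.

Call:
play_rows --targets '[{"jaw": 0.43, "dx": 0.009, "dy": 0.005, "dz": 0.01, "yaw": 0}, {"jaw": 0.43, "dx": 0.001, "dy": 0, "dz": 0.015, "yaw": 0}, {"jaw": 0.43, "dx": 0, "dy": 0, "dz": 0.015, "yaw": 0}, {"jaw": 0.43, "dx": 0, "dy": 0, "dz": 0.01, "yaw": 0}, {"jaw": 0.43, "dx": 0, "dy": 0, "dz": 0.0, "yaw": 0}]'

```text
clock: 2.7
tool_pos: [0.4907, 0.219, 0.0348]
eef_rot: [0.315, 0.949, 0.01, -0.001]
contact_force: [-0.1, -0.1, 0.0]
opening: 0.575
```

```bash
python3 - <<'E'
from st import *
show()
d=(C-W)/np.linalg.norm(C-W);P=W-.055*d;print(go([*P,.027]))
E
```

```text
t 2.7 p [0.4907 0.219  0.0348] -x deg -36.72 tilt [ 0.004  0.02  -1.   ] F [-0.06 -0.13  0.01] op 50.55878579152623 q7 0.20025037251395525
[-0.01581398 -0.01259763  0.00742364]
```

Call:
play_rows --targets '[{"jaw": 0.43, "dx": -0.004, "dy": -0.006, "dz": 0.003, "yaw": 0.02}, {"jaw": 0.43, "dx": -0.004, "dy": -0.006, "dz": 0.003, "yaw": 0}, {"jaw": 0.43, "dx": 0, "dy": 0, "dz": 0.0, "yaw": 0}, {"jaw": 0.43, "dx": 0, "dy": 0, "dz": 0, "yaw": 0}, {"jaw": 0.43, "dx": 0, "dy": 0, "dz": 0.0, "yaw": 0}]'

```text
clock: 3.2
tool_pos: [0.4899, 0.2051, 0.0297]
eef_rot: [0.324, 0.946, 0.011, -0.001]
contact_force: [0.2, -0.2, -0.5]
opening: 0.566
```

```bash
python3 - <<'E'
from st import *
show()
d=(C-W)/np.linalg.norm(C-W);P=W-.055*d;print(go([*P,.027]))
E
```

```text
t 3.2 p [0.4899 0.2051 0.0297] -x deg -37.87 tilt [ 0.006  0.021 -1.   ] F [ 0.17 -0.19 -0.47] op 49.78287129442005 q7 0.2003837404787714
[-0.00808119 -0.00067701  0.00262637]
```

Call:
play_rows --targets '[{"jaw": 0.43, "dx": -0.009, "dy": 0, "dz": 0.001, "yaw": 0}, {"jaw": 0.43, "dx": -0.009, "dy": 0, "dz": 0.001, "yaw": 0}, {"jaw": 0.43, "dx": -0.008, "dy": 0, "dz": 0.0, "yaw": 0}, {"jaw": 0.43, "dx": -0.008, "dy": 0, "dz": 0, "yaw": 0}, {"jaw": 0.43, "dx": -0.006, "dy": 0, "dz": 0.0, "yaw": 0}]'

```text
clock: 3.7
tool_pos: [0.5241, 0.179, 0.0276]
eef_rot: [0.324, 0.946, 0.011, -0.001]
contact_force: [-0.6, -0.2, 1.4]
opening: 0.572
```

```bash
cat > look.py <<'E'
from st import *
import sys
show()
d=r.snapshot("side");f=d["frame"].astype(int)
cv2.imwrite(f"pics/{sys.argv[1]}.png",cv2.resize(d["frame"][120:290,260:460,::-1],None,fx=3.5,fy=3.5,interpolation=cv2.INTER_CUBIC))
s=r.get_state();u=(C-W)/np.linalg.norm(C-W);q=s["tool_pos"][:2]-C
print("TCP rel recess along/lat",q@u,q@np.array([-u[1],u[0]]), go([*(C-.04*u),.028]))
E
python3 look.py s2
```

```text
t 3.7 p [0.5241 0.179  0.0276] -x deg -37.84 tilt [ 0.006  0.022 -1.   ] F [-0.62 -0.2   1.38] op 50.309659708630655 q7 0.2548935089035053
TCP rel recess along/lat -0.1414167199938202 0.0010310019680596146 [-0.10141049 -0.00105603 -0.00115533]
```

View pics/s2.png

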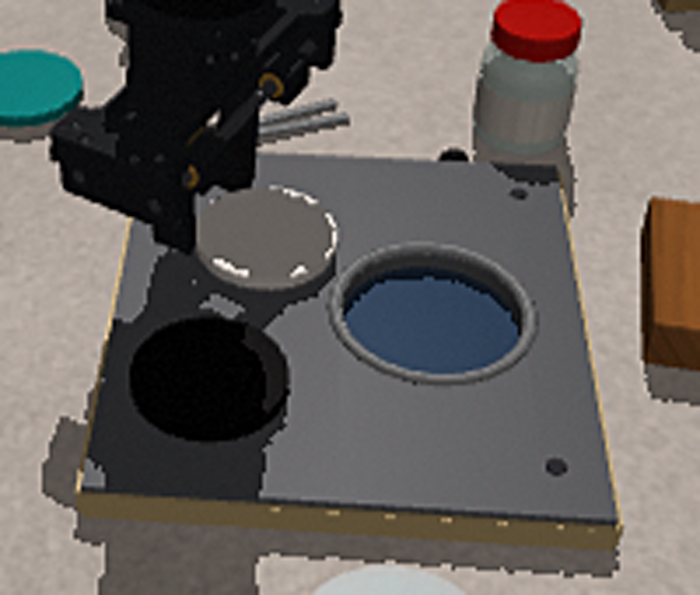

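Call:
play_rows --targets '[{"jaw": 0.43, "dx": -0.008, "dy": 0, "dz": 0, "yaw": 0}, {"jaw": 0.43, "dx": -0.008, "dy": 0, "dz": 0, "yaw": 0}, {"jaw": 0.43, "dx": -0.008, "dy": 0, "dz": 0.0, "yaw": 0}, {"jaw": 0.43, "dx": -0.008, "dy": 0, "dz": 0, "yaw": 0}, {"jaw": 0.43, "dx": -0.008, "dy": 0, "dz": 0.0, "yaw": 0}]'

```text
clock: 4.25
tool_pos: [0.5573, 0.1533, 0.0273]
eef_rot: [0.324, 0.946, 0.012, -0.002]
contact_force: [-2.9, 1.1, 1.8]
opening: 0.573
```

```bash
python3 look.py s3
```

```text
t 4.25 p [0.5573 0.1533 0.0273] -x deg -37.79 tilt [ 0.004  0.023 -1.   ] F [-2.89  1.11  1.81] op 50.40057890711916 q7 0.31217279068835296
TCP rel recess along/lat -0.09848875906361403 0.0010785042031029365 [-0.05848001 -0.00110607 -0.00117955]
```

View pics/s3.png

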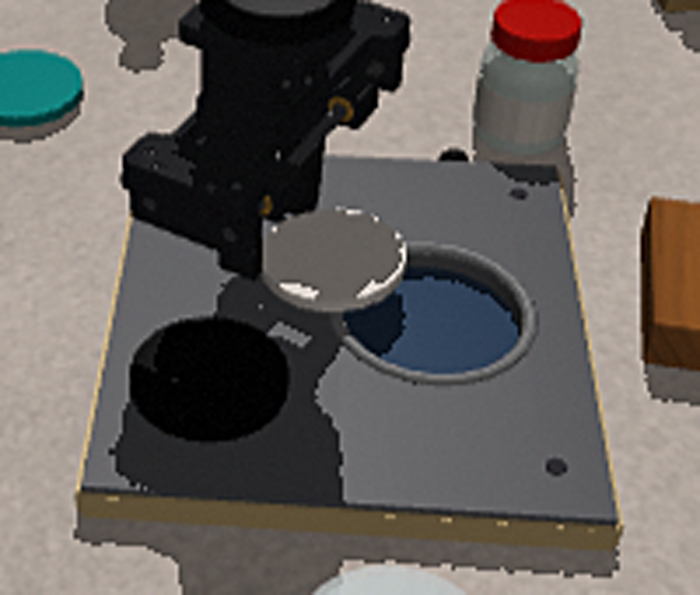

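The plate (crop 335,258) is riding over the bead, square between the fingers. I'll continue.

Call:
play_rows --targets '[{"jaw": 0.43, "dx": -0.007, "dy": 0, "dz": 0, "yaw": 0}, {"jaw": 0.43, "dx": -0.007, "dy": 0, "dz": 0, "yaw": 0}, {"jaw": 0.43, "dx": -0.007, "dy": 0, "dz": 0.0, "yaw": 0}, {"jaw": 0.43, "dx": -0.007, "dy": 0, "dz": 0, "yaw": 0}, {"jaw": 0.43, "dx": -0.007, "dy": 0, "dz": 0.0, "yaw": 0}]'

```text
clock: 4.8
tool_pos: [0.581, 0.1348, 0.0274]
eef_rot: [0.323, 0.946, 0.012, -0.008]
contact_force: [-13.3, 8.2, 15.6]
opening: 0.574
```

```bash
python3 look.py s4
```

```text
t 4.8 p [0.581  0.1348 0.0274] -x deg -37.62 tilt [-0.007  0.028 -1.   ] F [-13.25   8.24  15.61] op 50.48179191651333 q7 0.3635325895051377
TCP rel recess along/lat -0.06969134822015807 0.0013734547400836637 [-0.02966649 -0.00150751 -0.00115104]
```

View pics/s4.png

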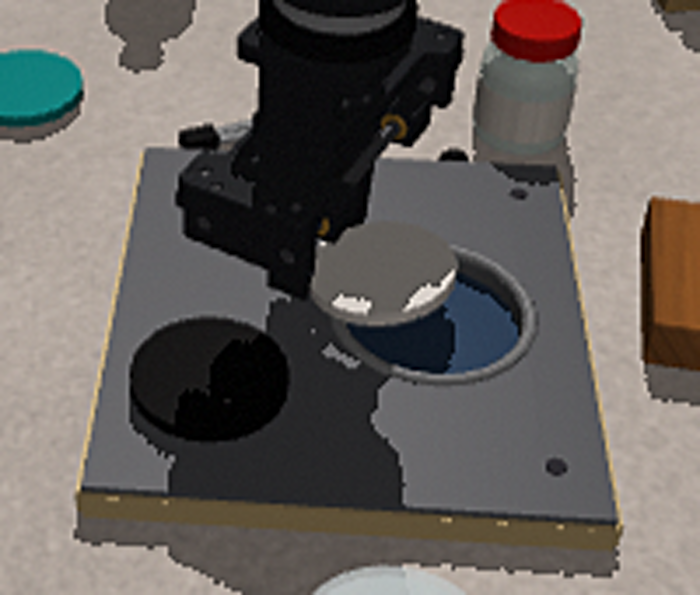

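The wrist force has risen to about 22 N, so before pushing further I'll fit the plate's tilt from the depth map.

```bash
cat > plate.py <<'E'
from st import *
import sys
def plate(seed,save=None):
    d=r.snapshot("side");f=d["frame"].astype(int);K=d["mtx"]
    if save: cv2.imwrite(f"pics/{save}.png",cv2.resize(d["frame"][120:290,260:460,::-1],None,fx=3.5,fy=3.5,interpolation=cv2.INTER_CUBIC))
    z=d["z_map"];v,u=np.mgrid[0:400,0:640]
    P=np.stack([(u-K[0,2])/K[0,0]*z,-(v-K[1,2])/K[1,1]*z,-z],-1)
    P=R.from_quat(d["orientation"]).apply(P.reshape(-1,3)).reshape(400,640,3)+d["position"]
    m=(f.min(2)>90)&(f.max(2)-f.min(2)<45)&(z>0)&(np.hypot(P[...,0]-seed[0],P[...,1]-seed[1])<.05)&(P[...,2]<.06)
    cn,mm=None,cv2.morphologyEx(m.astype(np.uint8),cv2.MORPH_OPEN,np.ones((3,3)))>0
    Q=P[mm];
    A=np.c_[Q[:,:2]-Q[:,:2].mean(0),np.ones(len(Q))]
    s=np.ones(len(Q),bool)
    for _ in range(5):
        k=np.linalg.lstsq(A[s],Q[s,2],rcond=None)[0];s=abs(A@k-Q[:,2])<.003
    u_=(C-W)/np.linalg.norm(C-W);l=np.array([-u_[1],u_[0]]);T=Q[s]-np.r_[C,0]
    print("n",s.sum(),len(Q),"slope along %.1f lat %.1f deg"%tuple(np.degrees([k[:2]@u_,k[:2]@l])),"mean z %.4f"%Q[s,2].mean())
    a=T[:,:2]@u_;b=T[:,:2]@l
    print("along %.3f..%.3f lat %.3f..%.3f"%(a.min(),a.max(),b.min(),b.max()),"ctr",np.mean([a.min(),a.max()]),np.mean([b.min(),b.max()]),"z min/max",Q[s,2].min(),Q[s,2].max())
if __name__=="__main__":
    show();plate([float(sys.argv[1]),float(sys.argv[2])],sys.argv[3])
E
python3 plate.py .613 .11 s5
```

```text
t 4.85 p [0.5819 0.1342 0.0275] -x deg -37.65 tilt [-0.006  0.027 -1.   ] F [-9.02  4.81 13.07] op 50.402001553734095 q7 0.36395777087477094
n 321 346 slope along 5.3 lat 0.8 deg mean z 0.0358
along -0.068..0.007 lat -0.039..0.031 ctr -0.03047804615485395 -0.004349506891416232 z min/max 0.03145242203180598 0.0409393707742835
```

The plate's centre is 22 mm past the bead. It is pitched up 5°, because friction at the fingers holds its rear down. I'll back off so that it tips in, then push again a little higher.

Call:
play_rows --targets '[{"jaw": 0.43, "dx": 0.006, "dy": 0, "dz": 0, "yaw": 0}, {"jaw": 0.43, "dx": 0.006, "dy": 0, "dz": 0, "yaw": 0}, {"jaw": 0.43, "dx": 0.0, "dy": 0, "dz": -0.004, "yaw": 0}, {"jaw": 0.43, "dx": 0, "dy": 0, "dz": 0, "yaw": 0}, {"jaw": 0.43, "dx": 0, "dy": 0, "dz": 0.0, "yaw": 0}]'

```text
clock: 5.4
tool_pos: [0.5748, 0.1392, 0.0322]
eef_rot: [0.324, 0.946, 0.012, -0.005]
contact_force: [0.5, -0.5, -0.5]
opening: 0.569
```

```bash
python3 plate.py .613 .11 s6
```

```text
t 5.4 p [0.5748 0.1392 0.0322] -x deg -37.75 tilt [-0.001  0.025 -1.   ] F [ 0.53 -0.51 -0.48] op 50.10595144521445 q7 0.34866652690665517
n 990 1030 slope along -18.4 lat 0.2 deg mean z 0.0296
along -0.064..0.011 lat -0.039..0.043 ctr -0.026421872839738098 0.0019296837820160333 z min/max 0.016147916735807843 0.042429248850161805
```

View pics/s6.png

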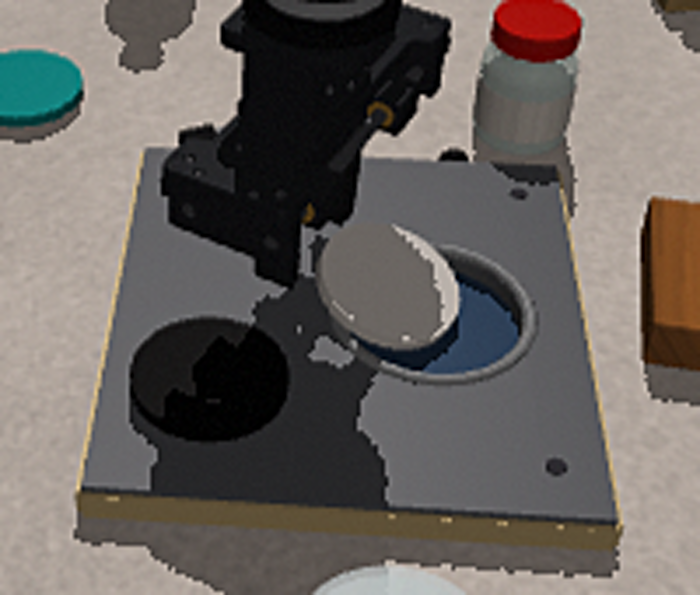

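It tipped in by 18°, with its front on the recess floor and its rear resting on the bead (rear top at z 0.042). I'll push again with the tip at about 0.032.

Call:
play_rows --targets '[{"jaw": 0.43, "dx": -0.007, "dy": -0.001, "dz": 0, "yaw": 0}, {"jaw": 0.43, "dx": -0.006, "dy": 0, "dz": 0, "yaw": 0}, {"jaw": 0.43, "dx": -0.005, "dy": 0, "dz": 0.0, "yaw": 0}, {"jaw": 0.43, "dx": -0.005, "dy": 0, "dz": 0.001, "yaw": 0}, {"jaw": 0.43, "dx": -0.004, "dy": 0, "dz": 0.001, "yaw": 0}]'

```text
clock: 5.95
tool_pos: [0.5976, 0.1196, 0.0293]
eef_rot: [0.324, 0.946, 0.011, -0.005]
contact_force: [-0.8, -0.0, -0.1]
opening: 0.568
```

```bash
python3 plate.py .62 .105 s7; python3 -c "
from st import *
print(go([*(C-.04*(C-W)/np.linalg.norm(C-W)),.028]))"
```

```text
t 5.95 p [0.5976 0.1196 0.0293] -x deg -37.82 tilt [-0.001  0.024 -1.   ] F [-0.81 -0.01 -0.09] op 49.98067362783424 q7 0.38848939857564
n 966 990 slope along -15.4 lat 1.3 deg mean z 0.0279
along -0.045..0.028 lat -0.040..0.041 ctr -0.00853567125682659 0.000648575948661044 z min/max 0.017026919011732367 0.03931746728638186
[-0.0073586   0.00070497  0.00104847]
```

View pics/s7.png

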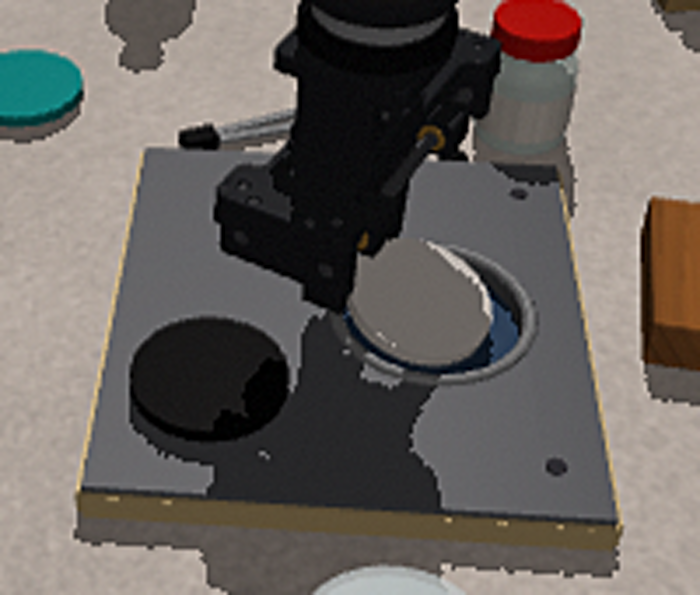

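Call:
play_rows --targets '[{"jaw": 0.43, "dx": -0.004, "dy": 0, "dz": 0, "yaw": 0}, {"jaw": 0.43, "dx": -0.004, "dy": 0, "dz": 0, "yaw": 0}, {"jaw": 0.43, "dx": -0.004, "dy": 0, "dz": 0.0, "yaw": 0}, {"jaw": 0.43, "dx": 0, "dy": 0, "dz": 0, "yaw": 0}, {"jaw": 0.43, "dx": 0, "dy": 0, "dz": 0, "yaw": 0}]'

```text
clock: 6.5
tool_pos: [0.6091, 0.1104, 0.0289]
eef_rot: [0.325, 0.946, 0.011, -0.004]
contact_force: [0.8, -0.0, 0.1]
opening: 0.568
```

```bash
python3 plate.py .634 .092 s8
```

```text
t 6.5 p [0.6091 0.1104 0.0289] -x deg -37.89 tilt [ 0.     0.024 -1.   ] F [ 0.84 -0.01  0.12] op 50.02218461362218 q7 0.40681878444214015
n 771 806 slope along -0.0 lat -0.0 deg mean z 0.0201
along -0.035..0.031 lat -0.050..0.041 ctr -0.0019887612971191803 -0.0040777438836079975 z min/max 0.017223241654766186 0.023001074558149814
```

View pics/s8.png

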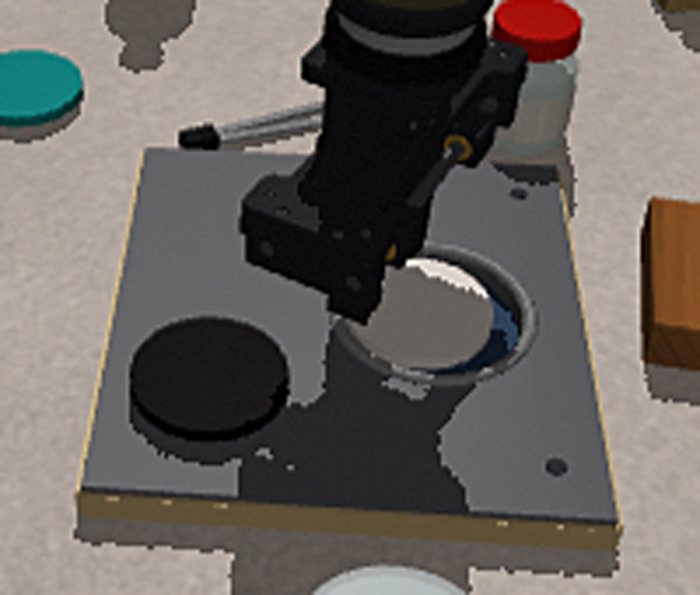

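The plate has dropped in flat: 0° slope, top at z 0.020–0.021. I'll lift straight up, clear the view and check.

Call:
play_rows --targets '[{"jaw": 0.43, "dx": 0, "dy": 0, "dz": -0.02, "yaw": 0}, {"jaw": 0.43, "dx": 0, "dy": 0, "dz": -0.025, "yaw": 0}, {"jaw": 0.43, "dx": 0, "dy": 0, "dz": -0.03, "yaw": 0}, {"jaw": 0.43, "dx": 0.02, "dy": 0, "dz": -0.03, "yaw": 0}, {"jaw": 0.43, "dx": 0.03, "dy": 0, "dz": -0.03, "yaw": 0}]'

```text
clock: 7.05
tool_pos: [0.5679, 0.1349, 0.1643]
eef_rot: [0.327, 0.945, 0.008, -0.007]
contact_force: [-0.5, 0.5, 0.7]
opening: 0.568
```

Call:
play_rows --targets '[{"jaw": 0.43, "dx": 0.04, "dy": 0, "dz": 0, "yaw": 0}, {"jaw": 0.43, "dx": 0.04, "dy": 0, "dz": 0, "yaw": 0}, {"jaw": 0.43, "dx": 0.04, "dy": 0, "dz": 0, "yaw": 0}, {"jaw": 0.43, "dx": 0.04, "dy": 0, "dz": 0, "yaw": 0}, {"jaw": 0.43, "dx": 0.03, "dy": 0, "dz": 0, "yaw": 0}]'

```text
clock: 7.55
tool_pos: [0.4165, 0.2574, 0.1731]
eef_rot: [0.328, 0.944, 0.013, -0.002]
contact_force: [-0.2, -0.1, -0.1]
opening: 0.574
```

```bash
python3 plate.py .636 .09 s9; python3 -c "
from st import *
d=r.snapshot('top');cv2.imwrite('pics/t9.png',d['frame'][:,:,::-1])
f=d['frame'].astype(int)
d=r.snapshot('side');f2=d['frame']
c,m=blob(f2.max(2)<38,(319,232));P=cast(d,c,.032);print('black',circ(P))
"
```

```text
t 7.55 p [0.4165 0.2574 0.1731] -x deg -38.33 tilt [ 0.005  0.025 -1.   ] F [-0.2  -0.13 -0.05] op 50.50003876147475 q7 0.05691876166987156
n 995 1013 slope along -0.1 lat -0.0 deg mean z 0.0201
along -0.049..0.031 lat -0.040..0.042 ctr -0.00884986854435925 0.0009976193035524938 z min/max 0.017150626900186983 0.022556424567053646
black (array([0.50922388, 0.03878135]), np.float64(0.04493799179488596))
```

View pics/s9.png

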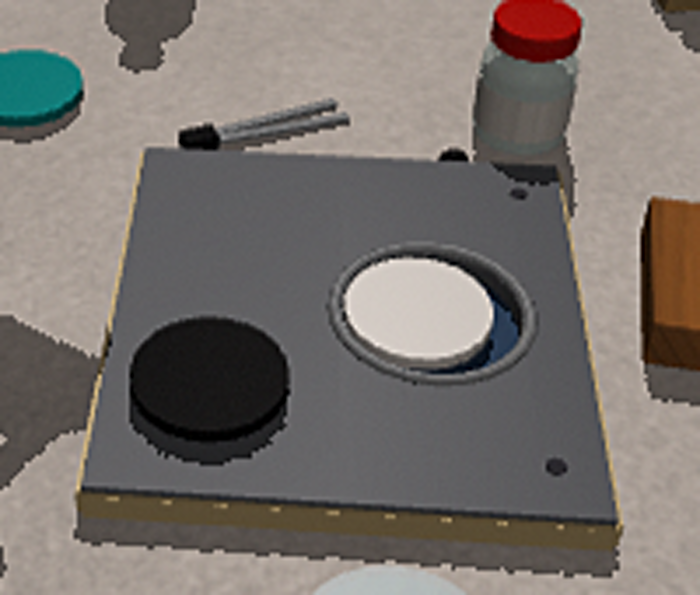

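View pics/t9.png

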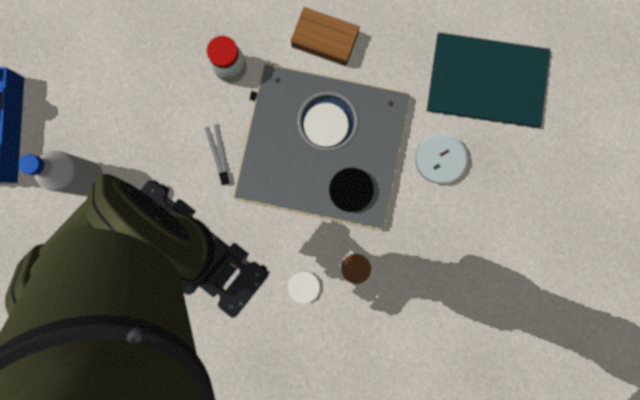

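The white plate lies inside the bead (top view 326,124; side crop 418,310), flat with its top at z 0.020. The black plate is unmoved and the robot is clear.

```bash
python3 -c "
from plant import r
print(r.finish_job())"
```

```text
the job is handed in; nothing more can be done
None
```

The white plate is in the recess and lying flat on its floor, and I handed the job in at about 7.7 s of the 29 s allowed.

- **The push:** I pushed it with both fingertips held about 50 mm apart, along the deck and over the bead. Part-way over, it stayed pitched up 5° because friction at the fingers held its rear down, and the wrist force rose to about 22 N. I backed off so it tipped into the recess, then pushed it home a little higher; it was never lifted.
- **White plate:** the last side view shows it level to within 0.1°, with its top at z of about 0.020 m. The expected height is 0.021 m, and the camera calibration is good to about 2 mm. It lies inside the bead, against or close to the near side of the recess: the along-push fit puts it 9 mm from centre against 8 mm of play, within measuring error.
- **Black plate:** it is unmoved to within about 0.1 mm, comparing side views from before and after.
- **Robot:** it ended well clear of the base, touching nothing.

No check failed. While pushing and retracting, the tool drifted by about 1.4° of tilt, which had no visible effect.

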